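# Draw the closure plug of a pressure vessel with a screw-in T-handle puller

### The job

Open the small steel pressure vessel: swing its keeper bar well clear of the mouth, take the T-handled puller from its stand, screw it clockwise into the plug until its collar sits on the plug's face, and draw the plug straight up out of the bore. Set the plug down gently, upright and flat in the shallow steel dish, with the puller still screwed in, and let go. Handle the plug only by the puller (no fingers on it), and leave the two bottles where they stand.

Things in the scene. Friction and masses are not known exactly. Their poses are not given: they have to be found in the camera images.
- vessel_mouth (a point): centre of the mouth (top rim) of the pressure vessel: plain steel cylinder, 92 mm across, 80 mm high, on a bolted foot 116 mm across; fixed. The point lies 80 mm above the worktop; z up along the bore. A notch in the rim lies at +x (for the plug's tab); the keeper's pivot stands 56 mm from the centre at +y.
- keeper (a joint): angle (rad) of the keeper: flat steel bar 22 mm wide, 9 mm thick, 2 mm above the rim, from its upright pivot across the mouth. 0: straight across; grows as the free end swings clockwise (seen from above) towards the vessel's -x side; stop at 1.9. Stiff hinge (0.1 N m, 1.2 N at the knob): stays where left. Well clear of the mouth from 1.2 on.
- keeper_knob (a point): black knob near the keeper's free end: upright post 14 to 19 mm thick; the point lies on its axis, 30 mm above the vessel's rim (110 mm above the worktop); the post runs from 11 mm (top of the bar) to 49 mm above the rim. It turns about the pivot on a radius of 84 mm; at keeper 0 it lies 28 mm from the mouth's centre towards the vessel's -y.
- plug: aluminium plug, 60 mm across, 44 mm high; origin at the centre of its underside, z up. At the start it sits flush in the vessel's bore (63 mm wide; underside 36 mm above the worktop), held by seal drag of about 10 N and kept from turning by a tab 11.5 mm wide at its top edge along its +x, out to 40 mm from the axis. Weighs 0.3 to 0.54 kg.
- plug_socket (a point): centre of the plug's top face; x towards its tab, z up. Here opens the tapped socket, 29.6 mm wide, 30 mm deep: coarse two-start right-hand round thread, lead 24 mm a turn, clear bore inside the ridges 20 mm. The two ridges begin 4 mm below the face, at the +y and -y sides, and wind down clockwise (seen from above).
- puller_handle (a point): centre of the puller's T-handle; z up along the shank, x along the bar. Steel, 127 mm long, 0.22 kg, alike after a half turn. Bar 84 mm long (x), 14 mm thick (y), 22 mm high; shank below it 12 mm thick. The point lies 116 mm above the nose's tip; with the puller home it is 134 mm above the plug's origin. It stands upright in its stand; lift it straight out.
- puller_collar (a point): centre of the underside of the puller's collar (38 mm across, 8 mm thick), 90 mm below the handle's centre, axes as the handle. Below it the threaded nose: 26 mm long, core 17 mm, 26 mm over the thread. Home: collar on the plug's face and bar along the plug's x axis (either way), snug within 10 degrees more. Snug, it holds the plug without play; the dry thread does not unwind.
- puller_tip (a point): tip of the puller's nose (its thread begins 9 mm above). Dropped into the socket with the bar 45 degrees clockwise of the plug's x axis (seen from above), it stops with the collar about 7 mm above the face; 135 to 145 degrees clockwise, sinking with the lead, brings it home and snug. From other angles it needs more turning. Let go half-way, it stands in the thread and can be regrasped.
- puller_stand: the puller's stand: weighted dark steel disc, 90 mm across, with an upright tube 40 mm across; the collar rests on its rim, 40 mm above the worktop. Fixed; origin at the centre of its underside.
- dish: shallow round open steel dish, 104 mm across at the rim, 18 mm high, flat floor 3 mm thick and 94 mm across; fixed; origin at the centre of its underside.
- wash_bottle: white wash bottle with a bent spout, 81 mm across, 214 mm high; a bystander; origin at the centre of its underside.
- brown_bottle: brown glass bottle with a blue cap, 72 mm across, 160 mm high; a bystander; origin at the centre of its underside.
Things that resemble listed ones, but are neither listed nor needed, are in the scene too. There is more than one size of the part that bears vessel_mouth; the job needs the largest.

How it is judged:
By the outcome, as a careful person would: the job done as asked, in the order asked, and still so for the second after the job is handed in, with the robot touching nothing.
It also fails if it takes over 72 s, if anything falls off the work surface, if the arm or the gripper's body presses on something with over 40 N, if the wrist force passes 120 N, or if a joint passes its speed limit or range.

### The arm

A 7-joint arm with a two-finger parallel gripper is mounted at the origin on a cart in front of the work surface, level with it; the furniture and walls round the work are solid. World frame = base frame: x ahead of the robot, y to its left, z up, the work surface at z = 0. Lengths are in m, angles in degrees, forces in N, time in s.
With the tool pointing down it reaches from about 0.425 to 0.95 m from the base axis. Payload 4.7 kg.
Tool frame: the origin (TCP) lies midway between the tips of the shut fingers; the grasp point (between the pads) lies 19 mm behind it; x points along the fingers, y is the direction in which the jaws open and shut, and the axes are right-handed (so a half turn about x gives the same grasp; the last joint's range is limited). The gripper opens to 87 mm and grips with 3 to 60 N. Pads are 19 mm wide; open, the fingers measure 117 mm over their backs; the gripper's body (75 mm by 190 mm) begins 51 mm behind the grasp point.
Start: joints at [-66.916, 26.849, -2.785, 87.806, 1.381, 65.374, -4.715], TCP at [0.282, 0.613, 0.199] pointing down, gripper open.
Joint ranges: [-148.3, 148.3], [-19.14, 114.17], [-79.39, 73.82], [5.75, 140.21], [-59.74, 239.74], [12.07, 113.84], [-152.46, 152.46]. Speed limits (degrees/s): [147.25, 147.25, 180, 180, 180, 180, 180].

### API

Orientations are given as [roll, pitch, yaw] about the fixed x, y, z axes, in that order (R = Rz(yaw) Ry(pitch) Rx(roll)).
In Python, from rig import bot, viewer gives the robot as it stands. Calls block until the motion is done:
- bot.move_ptp(position, orientation): joint-space move of the TCP to a pose.
- bot.servo_line(position, rotation=None, max_speed=0.15, threshold=None): straight line of the TCP; rotation=None keeps the orientation; max_speed is the mean speed in m/s. With threshold (N) it stops when the force on the tool has changed by that much, and returns True; else False.
- bot.move_j(angles): joint-space move.
- bot.move_gripper(opening, squeeze=None): finger opening in m; squeeze is the grip in N (None keeps the last); returns when the fingers have stopped.
- bot.sleep(seconds).
- bot.solve_ik(position, orientation): joint angles nearest the present ones, or None.
- viewer.grab_frame(name): name is "scene" or "side" or "wrist"; returns the picture (400x640x3 uint8, red, green, blue); there is no depth.
- viewer.camera_info(name): a dict with "fx", "fy", "cx", "cy" (pixels), "rvec" (rotation vector, rad) and "tvec" (3), from world to camera coordinates, as OpenCV has them. Camera axes: x right, y down, z forward; pixel columns grow to the right and rows downward; lengths in m; the calibration is good to about 2 mm. A picture is of the moment at which its call begins: read the wrist's pose just before it. camera_info takes no time and is no camera call; for the wrist camera it gives the pose at the moment of the call.
A pose or a line that the arm cannot do raises bot.PlanningError and nothing moves.
- bot.finish_job(): hands the job in, once; it reports no verdict.
Trained networks look in the newest picture that a camera, given by its name, has taken for a name from the list of things; names that differ only in an ending like _2 or _b are one class to them, and where a whole thing is asked for, a point or a joint stands for the part that bears it (a point fixed in the world has none). Each returns a list of dicts, best first, with "p" (0 to 1); they miss things now and then, are a little off and sometimes report something else, mostly with a low value. They report only what shows in the picture. A call takes as long as a camera call. They do not tell look-alikes from the thing itself.
- viewer.spot_in(camera, thing): "point" ([x, y, z] in m, in world coordinates, good to about 4 mm: the middle of the surface that is visible of it).
Readings, each from a call of its own:
- bot.read_time(): time.
- bot.read_qpos(): joint angles.
- bot.read_joint_velocities(): joint speeds.
- bot.read_joint_torque(): joint torques, N m.
- bot.read_ee_pos(): TCP position.
- bot.read_tool_rot(): TCP orientation.
- bot.read_wrist_force(): force on the tool from outside, world axes, zero at the start.
- bot.read_ft_torque(): the same for the moment, N m.
- bot.read_width(): finger opening in m.
Only numpy, scipy, OpenCV 4.12 (cv2) and the standard library are available. Lean on these libraries where they do the work, as an engineer would, in place of code of your own. Each camera call takes 0.05 s, during which the arm holds its last target.

## Working session

There is one attempt and no reset: what is moved stays moved. The work goes in short steps, each a Python script; the robot and the scene stay as the last script left them, time stands still between calls to the robot, and variables do not carry over. Pictures are saved under pics/ and viewed, and the job is handed in when it is done.

```bash
ls; mkdir -p pics
python3 - <<'E'
from rig import bot, viewer
import cv2
for n in ["scene","side","wrist"]:
    im=viewer.grab_frame(n); cv2.imwrite(f"pics/a_{n}.png",im[:,:,::-1])
    print(n,viewer.camera_info(n))
    for t in ["vessel_mouth","keeper_knob","keeper","plug","plug_socket","puller_handle","puller_collar","puller_stand","dish","wash_bottle","brown_bottle"]:
        try: r=viewer.spot_in(n,t)
        except Exception as e: r=str(e); print(t,r); continue
        print(t,[([round(float(v),3) for v in d["point"]],round(d["p"],2)) for d in r])
print(bot.read_time(),bot.read_ee_pos(),bot.read_tool_rot())
E
```

```text
pics
scene {'fx': 434.12024801286964, 'fy': 434.12024801286964, 'cx': 315.72494162792464, 'cy': 199.80206451407275, 'rvec': array([ 2.11711288, -1.15784137,  0.45697825]), 'tvec': array([-0.29332429,  0.37959184,  0.84557846])}
vessel_mouth [([0.578, -0.003, 0.06], 0.95), ([0.405, 0.086, 0.04], 0.66), ([0.429, -0.039, 0.046], 0.65)]
keeper_knob [([0.587, 0.02, 0.092], 0.63), ([0.404, 0.1, 0.058], 0.59), ([0.43, -0.027, 0.064], 0.54)]
keeper [([0.433, -0.029, 0.06], 0.73), ([0.582, 0.021, 0.091], 0.61)]
plug [([0.611, -0.003, 0.076], 0.47)]
plug_socket []
puller_handle [([0.488, -0.304, 0.13], 0.75)]
puller_collar [([0.49, -0.303, 0.128], 0.86), ([0.505, 0.288, 0.0], 0.57)]
puller_stand [([0.478, -0.309, 0.01], 0.95)]
dish [([0.506, 0.286, 0.003], 0.78), ([0.49, -0.306, 0.126], 0.55)]
wash_bottle [([0.608, 0.141, 0.095], 0.77)]
brown_bottle [([0.588, -0.192, 0.1], 0.89), ([0.505, 0.286, 0.005], 0.65)]
side {'fx': 487.06263921288854, 'fy': 487.06263921288854, 'cx': 320.1695487565739, 'cy': 198.55024204144414, 'rvec': array([ 0.02336962, -2.61597017,  1.7319013 ]), 'tvec': array([0.5112
[... 386 characters left out ...]
_collar [([0.491, -0.297, 0.107], 0.51)]
puller_stand [([0.492, -0.282, 0.009], 0.78)]
dish [([0.497, 0.27, 0.001], 0.71)]
wash_bottle [([0.496, -0.295, 0.111], 0.72), ([0.491, -0.278, 0.007], 0.21)]
brown_bottle [([0.606, -0.158, 0.112], 0.81)]
wrist {'fx': 275.31968119648525, 'fy': 275.31968119648525, 'cx': 324.1733252592833, 'cy': 194.42885158531197, 'rvec': array([-2.42957508, -1.55481786, -0.23046369]), 'tvec': array([-0.6736911 , -0.03399379,  0.39181605])}
vessel_mouth []
keeper_knob []
keeper []
plug []
plug_socket []
puller_handle []
puller_collar []
puller_stand []
dish []
wash_bottle []
brown_bottle []
1.8 [0.28247827 0.61308222 0.198878  ] [118.17588424  89.99354931  93.43523532]
```

View pics/a_scene.png

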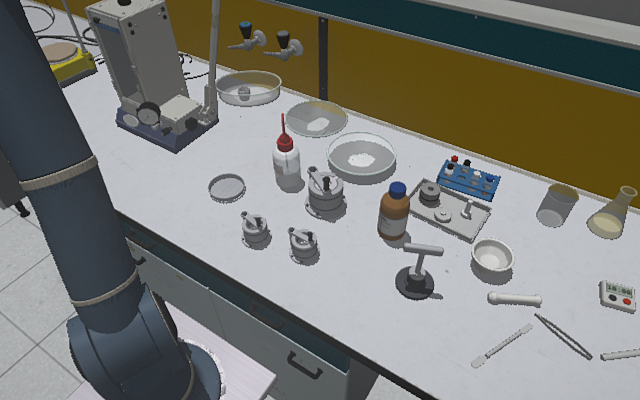

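View pics/a_side.png

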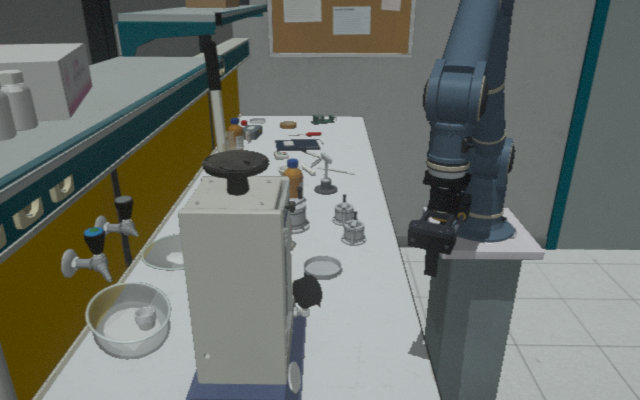

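View pics/a_wrist.png

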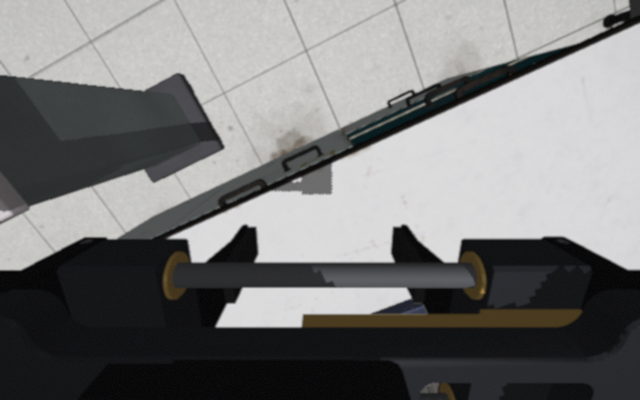

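```bash
cat > h.py <<'E'
from rig import bot, viewer
import numpy as np, cv2
from scipy.spatial.transform import Rotation as R
def rot(a, flip=0):
    a=np.radians(a); c,s=np.cos(a),np.sin(a)
    M=np.array([[0,c,s],[0,s,-c],[-1,0,0]])
    import warnings; warnings.simplefilter("ignore")
    return R.from_matrix(M).as_euler('xyz',degrees=True)
def jaw():
    M=R.from_euler('xyz',bot.read_tool_rot(),degrees=True).as_matrix(); return M
def cam(n):
    i=viewer.camera_info(n); K=np.array([[i['fx'],0,i['cx']],[0,i['fy'],i['cy']],[0,0,1]])
    return K,i['rvec'],np.array(i['tvec'])
def proj(P,C):
    K,r,t=C; return cv2.projectPoints(np.array(P,float).reshape(-1,1,3),r,t,K,None)[0].reshape(-1,2)
def ray(px,z,C):
    K,r,t=C; Rm=cv2.Rodrigues(r)[0]; o=-Rm.T@t
    px=np.array(px,float).reshape(-1,2); d=np.c_[px,np.ones(len(px))]@np.linalg.inv(K).T@Rm
    return o+d*((z-o[2])/d[:,2])[:,None]
def grab(n,f):
    C=cam(n); im=viewer.grab_frame(n); cv2.imwrite(f"pics/{f}.png",im[:,:,::-1]); 
    import pickle; pickle.dump(C,open(f"pics/{f}.pkl","wb")); return im,C
E
python3 - <<'E'
from h import *
im=cv2.imread('pics/a_scene.png')
cv2.imwrite('pics/z1.png',cv2.resize(im[140:280,200:360],None,fx=5,fy=4.2857,interpolation=cv2.INTER_CUBIC)[:600,:800])
cv2.imwrite('pics/z2.png',cv2.resize(im[230:310,380:460],None,fx=6,fy=6,interpolation=cv2.INTER_CUBIC))
M=jaw(); p=bot.read_ee_pos(); K,r,t=cam('wrist'); Rm=cv2.Rodrigues(r)[0]
print(M); print('cam in tool',M.T@(-Rm.T@t-p)); print('cam axes in tool (cols)',(M.T@Rm.T).round(3))
for a in range(-180,180,30):
    try: q=bot.solve_ik([0.52,0.0,0.32],rot(a))
    except Exception as e: q=e
    print(a,None if q is None else np.round(q,0))
E
```

```text
[[-6.74616471e-06  4.18511517e-01  9.08211490e-01]
 [ 1.12383422e-04  9.08211484e-01 -4.18511513e-01]
 [-9.99999994e-01  9.92445673e-05 -5.31607006e-05]]
cam in tool [-0.18582862 -0.00122511 -0.08088896]
cam axes in tool (cols) [[ 0.    -0.29   0.957]
 [ 1.    -0.    -0.   ]
 [ 0.     0.957  0.29 ]]
-180 None
-150 [ -59.   11.   64.  101.  -10.   74. -142.]
-120 [ -59.   11.   64.  101.  -10.   74. -112.]
-90 [-43.   8.  44. 101.  -5.  74. -88.]
-60 [-37.   7.  37. 100.  -5.  74. -59.]
-30 [-35.   7.  35. 100.  -4.  74. -30.]
0 [-33.   7.  32. 100.  -4.  74.  -0.]
30 [-31.   7.  29. 100.  -4.  74.  29.]
60 [-28.   7.  26. 100.  -3.  74.  59.]
90 [-25.   7.  23. 100.  -3.  74.  89.]
120 [-21.   7.  18. 100.  -2.  74. 118.]
150 [-17.   7.  14.  99.  -2.  74. 147.]
```

View pics/z1.png

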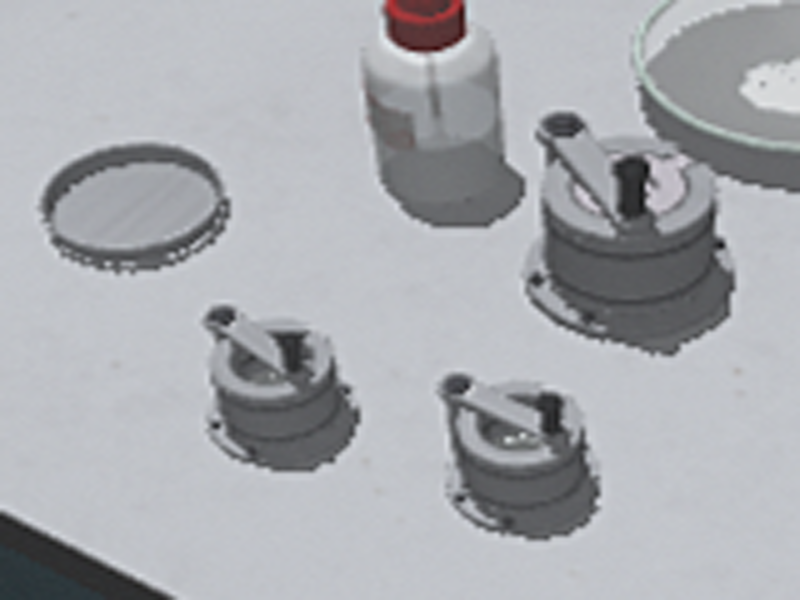

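View pics/z2.png

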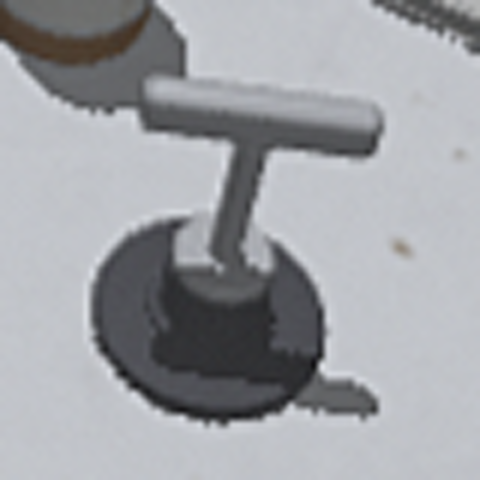

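Run:
```python
from h import *
C=cam('scene')
piv=ray([312,168.5],0.095,C); kn=ray([326.4,172],0.129,C); knb=ray([326,182.5],0.093,C)
print(piv,kn,knb)
print('handle ends',ray([[380+147/6,230+90/6],[380+380/6,230+120/6]],0.141,C))
```

```text
[[0.61877412 0.06213493 0.095     ]] [[0.59502594 0.00197458 0.129     ]] [[0.59409152 0.00246345 0.093     ]]
handle ends [[ 0.475279   -0.26741717  0.141     ]
 [ 0.50636619 -0.3413714   0.141     ]]
```

Run:
```python
from h import *
bot.move_ptp([0.558,0.015,0.27],rot(90)); print(bot.read_time(), bot.read_ee_pos())
im,C=grab('wrist','b_w')
for t in ["vessel_mouth","keeper_knob","plug","plug_socket"]:
    print(t,[(np.round(d["point"],3),round(d["p"],2)) for d in viewer.spot_in('wrist',t)])
```

```text
4.1583 [0.55801499 0.01618777 0.26979827]
vessel_mouth [(array([0.413, 0.094, 0.051]), 0.79), (array([0.585, 0.021, 0.082]), 0.64)]
keeper_knob [(array([0.592, 0.021, 0.094]), 0.97), (array([ 0.435, -0.028,  0.06 ]), 0.85), (array([0.414, 0.106, 0.057]), 0.68)]
plug [(array([0.618, 0.008, 0.084]), 0.8), (array([0.598, 0.022, 0.097]), 0.42)]
plug_socket [(array([0.617, 0.007, 0.079]), 0.97), (array([ 0.493, -0.299,  0.136]), 0.55)]
```

View pics/b_w.png

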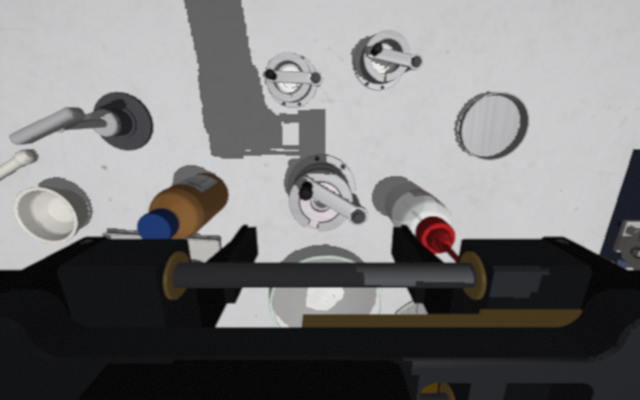

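Run:
```python
from h import *
im=cv2.imread('pics/b_w.png')
cv2.imwrite('pics/z3.png',cv2.resize(im[145:235,265:385],None,fx=6.5,fy=6.5,interpolation=cv2.INTER_CUBIC))
cv2.imwrite('pics/z4.png',cv2.resize(im[80:160,0:160],None,fx=5,fy=5,interpolation=cv2.INTER_CUBIC))
```

```text
(no output)
```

View pics/z3.png

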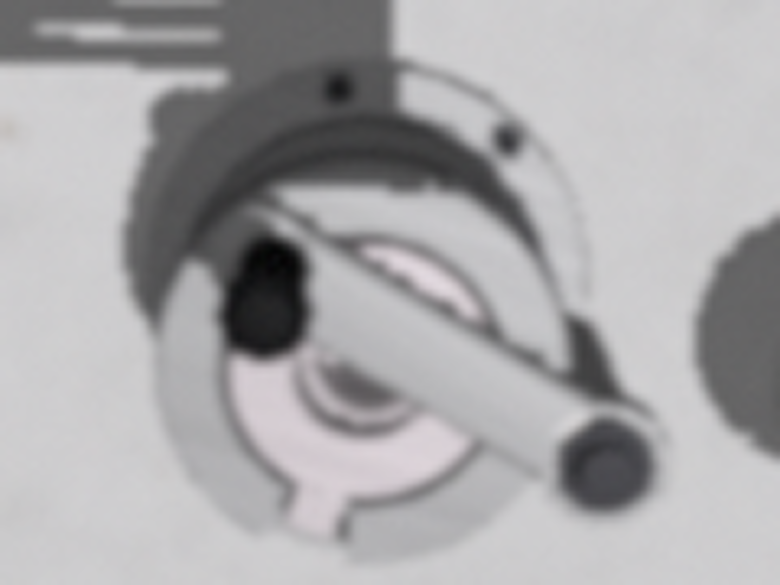

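View pics/z4.png

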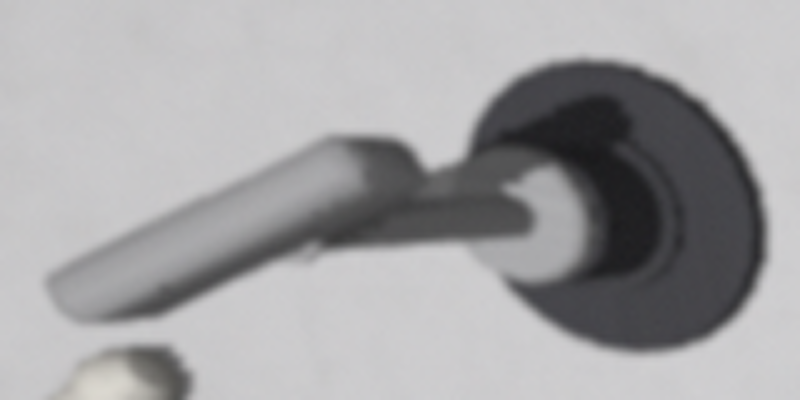

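Run:
```python
from h import *
import pickle
C=pickle.load(open('pics/b_w.pkl','rb'))
z=lambda p:(265+p[0]/6.5-0.42,145+p[1]/6.5-0.42)
c=ray(z((361,370)),0.08,C)[0]; tab=ray([z((293,495)),z((345,505)),z((285,525)),z((340,540))],0.08,C)
print(c,tab-c,[np.degrees(np.arctan2(*(t-c)[[1,0]])) for t in tab], [np.linalg.norm(t-c) for t in tab])
m=tab.mean(0)-c; print('yaw',np.degrees(np.arctan2(m[1],m[0])))
for zz in (.09,.1,.105): 
    p=ray(z((605,467)),zz,C)[0]; print(zz,p,np.linalg.norm((p-c)[:2]),np.degrees(np.arctan2(*(p-c)[[1,0]])))
k=ray(z((263,318)),0.129,C)[0]; print('knob',k,(k-c))
# circles check
im=cv2.imread('pics/b_w.png'); 
yaw=np.arctan2(m[1],m[0])
big=cv2.resize(im[145:235,265:385],None,fx=6.5,fy=6.5,interpolation=cv2.INTER_CUBIC)
th=np.linspace(0,2*np.pi,100)
for r,h in((.046,.08),(.03,.08),(.058,.006),(.0148,.08)):
    P=np.c_[c[0]+r*np.cos(th),c[1]+r*np.sin(th),0*th+h]; q=(proj(P,C)-[265,145]+.42)*6.5
    cv2.polylines(big,[q.astype(np.int32)],True,(0,0,255),1)
for v in ((.04,.00575,.08),(.04,-.00575,.08),(0,.056,.09),(0,.056,.1),(0,-.028,.129),(0,-.028,.091)):
    w=[c[0]+v[0]*np.cos(yaw)-v[1]*np.sin(yaw),c[1]+v[0]*np.sin(yaw)+v[1]*np.cos(yaw),v[2]]
    q=((proj(w,C)[0]-[265,145]+.42)*6.5).astype(int); cv2.circle(big,tuple(map(int,q)),4,(0,255,0),-1)
cv2.imwrite('pics/z5.png',big)
```

```text
[0.6012798  0.00969918 0.08      ] [[ 0.02975475 -0.01544787  0.        ]
 [ 0.03217737 -0.00371502  0.        ]
 [ 0.03708775 -0.01736677  0.        ]
 [ 0.04076914 -0.0049009   0.        ]] [np.float64(-27.437138051305453), np.float64(-6.585890044322688), np.float64(-25.091888558760836), np.float64(-6.854697557412756)] [np.float64(0.03352583661174297), np.float64(0.0323911179486466), np.float64(0.04095248554931334), np.float64(0.04106265865401068)]
yaw -16.50873177231356
0.09 [0.62026113 0.063174   0.09      ] 0.056743696362073284 70.45725988009201
0.1 [0.616337   0.06185966 0.1       ] 0.054290286709047335 73.89812194872742
0.105 [0.61437494 0.06120249 0.105     ] 0.05314201732342004 75.73436481118236
knob [ 0.57462513 -0.00823752  0.129     ] [-0.02665467 -0.0179367   0.049     ]
```

View pics/z5.png

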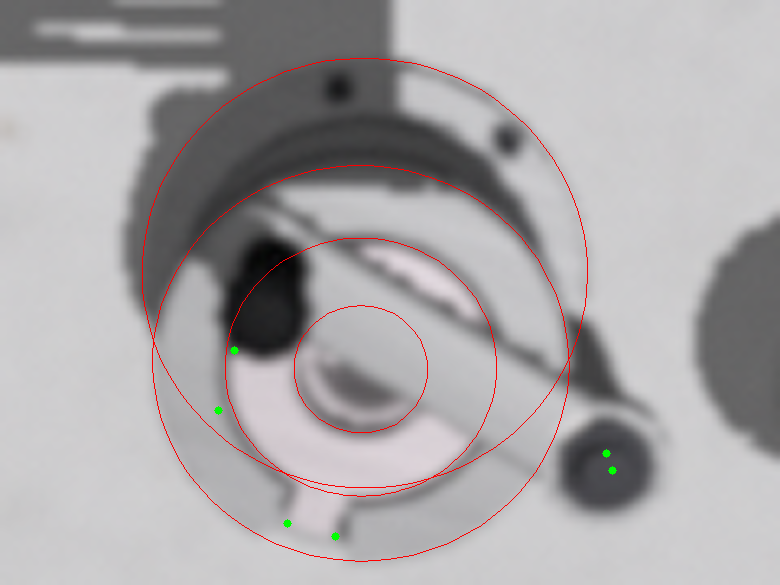

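```bash
cat >> h.py <<'E'
VC=np.array([0.6013,0.0097]); VY=-16.5
def vpt(x,y):
    a=np.radians(VY); return VC+[x*np.cos(a)-y*np.sin(a), x*np.sin(a)+y*np.cos(a)]
PIV=vpt(0,.056)
def arc(k,r=.084):
    d=np.radians(VY-90)-k; return PIV+r*np.array([np.cos(d),np.sin(d)])
E
python3 - <<'E'
from h import *
print(PIV,arc(.24),arc(1.2))
bot.move_gripper(0.0)
A=lambda k: 85+VY+16.5-np.degrees(k+.2)-20
p=arc(-.2); bot.move_ptp([*p,0.17],rot(A(-.2))); print(bot.read_time())
bot.servo_line([*p,0.101]); print(bot.read_ee_pos(),bot.read_wrist_force(),bot.read_width())
for k in np.linspace(0,1.2,7):
    t=bot.servo_line([*arc(k),0.101],rot(A(k)),max_speed=.09,threshold=15)
    print(round(k,2),t,np.round(bot.read_wrist_force(),1),round(bot.read_time(),2))
    if t: break
E
```

```text
[0.61720486 0.06339391] [ 0.5748866  -0.00916755] [0.53349276 0.05644523]
6.475
[ 0.61083602 -0.01998288  0.10262238] [ 0.01849777 -0.18432983 -0.1659857 ] 0.0002937000046892731
0.0 False [ 0.2  0.4 -0.6] 7.43
0.2 False [ 0.5 -0.3  0.2] 7.78
0.4 False [0.3 1.2 0.6] 8.13
0.6 False [ 0.1 -0.1 -0.5] 8.48
0.8 False [0.3 0.2 0. ] 8.83
1.0 False [0.8 0.7 0.2] 9.18
1.2 False [-0.4 -0.2 -0.3] 9.53
```

Run:
```python
from h import *
bot.servo_line([*arc(1.0),0.101]); p=arc(1.0)
bot.servo_line([*p,0.2],max_speed=.25)
bot.move_ptp([0.555,0.0,0.25],rot(90)); print(bot.read_time())
im,C=grab('wrist','c_w')
im=cv2.imread('pics/c_w.png')
cv2.imwrite('pics/c_z.png',cv2.resize(im[110:235,235:395],None,fx=5,fy=4.8,interpolation=cv2.INTER_CUBIC))
for t in ["plug_socket","keeper_knob"]:
    print(t,[(np.round(d["point"],3),round(d["p"],2)) for d in viewer.spot_in('wrist',t)])
```

```text
11.9
plug_socket [(array([0.603, 0.011, 0.079]), 0.61)]
keeper_knob [(array([ 0.44 , -0.024,  0.058]), 0.94), (array([0.571, 0.066, 0.093]), 0.79), (array([0.411, 0.107, 0.061]), 0.74)]
```

View pics/c_z.png

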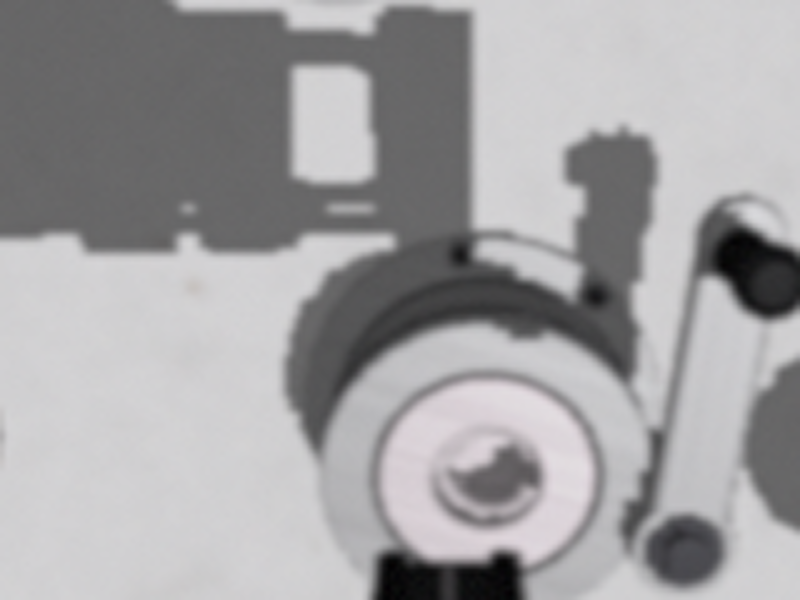

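View pics/c_w.png

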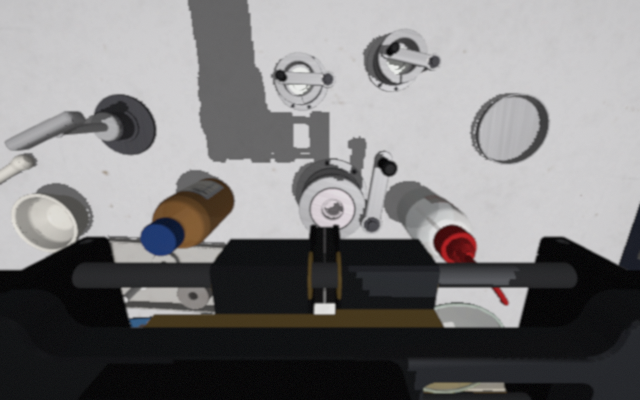

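Run:
```python
from h import *
import pickle
C=pickle.load(open('pics/c_w.pkl','rb'))
print(ray([332.8-.4,210.2-.4],.08,C))
s=np.array([.485,-.305]); zd=np.array([.39,-.92])
bot.move_ptp([*(s-.02*zd),0.27],rot(23)); bot.move_gripper(.06); print(bot.read_time(),bot.read_qpos())
im,C=grab('wrist','d_w')
for t in ["puller_handle","puller_collar","puller_stand"]:
    print(t,[(np.round(d["point"],3),round(d["p"],2)) for d in viewer.spot_in('wrist',t)])
```

```text
[[0.60282782 0.01051899 0.08      ]]
14.375 [-11.49691474  15.42425917  47.6700393  100.80856577 -12.14944014
  69.10355164  62.51788896]
puller_handle [(array([ 0.496, -0.301,  0.136]), 0.82)]
puller_collar [(array([ 0.492, -0.301,  0.139]), 0.86)]
puller_stand [(array([ 0.482, -0.293,  0.011]), 0.87), (array([ 0.493, -0.301,  0.136]), 0.4)]
```

View pics/d_w.png

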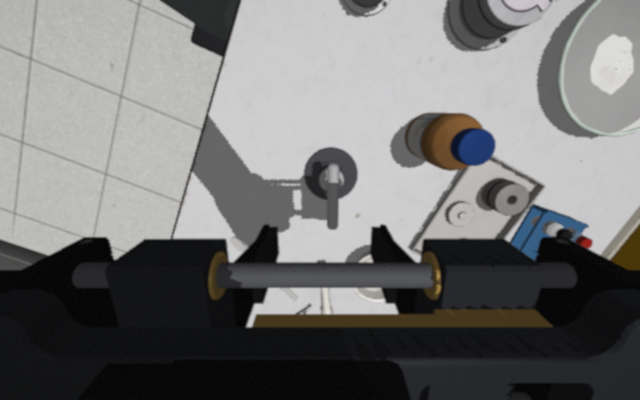

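Run:
```python
from h import *
im=cv2.imread('pics/d_w.png')
cv2.imwrite('pics/d_z.png',cv2.resize(im[140:240,280:380],None,fx=6,fy=6,interpolation=cv2.INTER_CUBIC))
```

```text
(no output)
```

View pics/d_z.png

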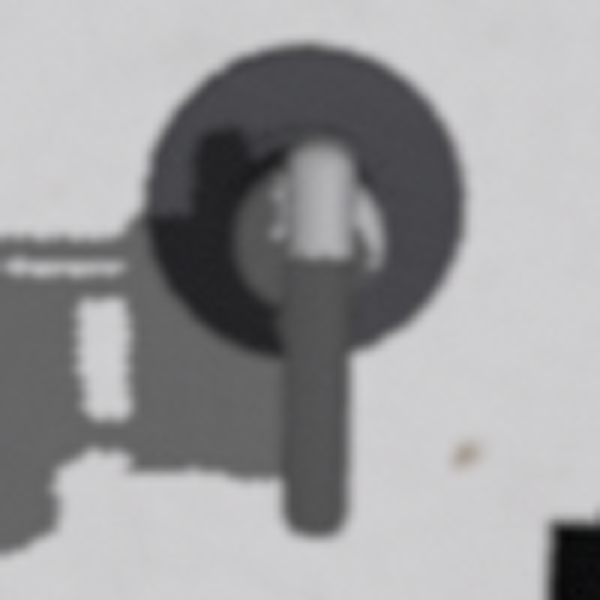

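Run:
```python
from h import *
import pickle
C=pickle.load(open('pics/d_w.pkl','rb'))
f=lambda x,y:(280+x/6-.42,140+y/6-.42)
e=ray([f(323,137),f(317,538)],.135,C); print(e,e.mean(0),np.linalg.norm(e[0]-e[1]),np.degrees(np.arctan2(*(e[1]-e[0])[[1,0]])))
e=ray([f(324,170),f(317,515)],.141,C); print(np.degrees(np.arctan2(*(e[1]-e[0])[[1,0]])))
print(ray(f(307,200),.008,C), ray(f(317,232),.048,C))
```

```text
[[ 0.4771994  -0.26297997  0.135     ]
 [ 0.51015277 -0.34182601  0.135     ]] [ 0.49367608 -0.30240299  0.135     ] 0.08545538340524275 -67.31771497387531
-67.60320713313934
[[ 0.49297462 -0.30041182  0.008     ]] [[ 0.49429082 -0.29926653  0.048     ]]
```

Run:
```python
from h import *
p=[.4935,-.3012]
bot.move_ptp([*p,0.17],rot(22.5))
print(bot.servo_line([*p,0.111],max_speed=.12,threshold=15),bot.read_ee_pos())
bot.move_gripper(0.0,squeeze=50); print(bot.read_width(),bot.read_wrist_force(),bot.read_time())
im,C=grab('wrist','e_w')
im=cv2.imread('pics/e_w.png')
cv2.imwrite('pics/e_z.png',cv2.resize(im[140:300,220:420],None,fx=4,fy=3.75,interpolation=cv2.INTER_CUBIC))
```

```text
False [ 0.49417372 -0.30173465  0.11211023]
0.012952937615553156 [-0.63987192  0.69253035  0.67654591] 16.5583
```

View pics/e_z.png

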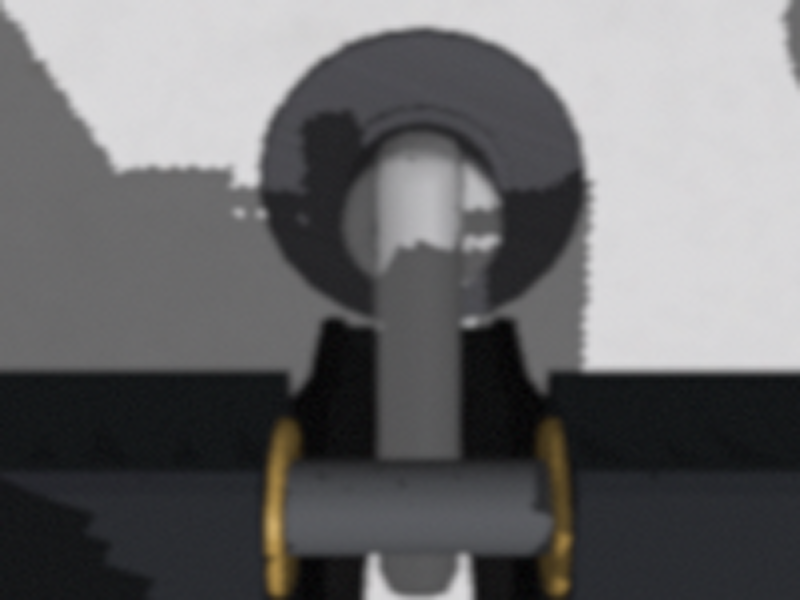

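Run:
```python
from h import *
import pickle
C=pickle.load(open('pics/e_w.pkl','rb'))
M=jaw(); p=bot.read_ee_pos(); print(p)
f=lambda x,y:(220+x/4-.4,140+y/3.75-.4)
for (x,y) in ((420,131),(420,597)):
  for z in (.119,.130,.141):
    print(y,z,(M.T@(ray(f(x,y),z,C)[0]-p)).round(4))
```

```text
[ 0.49359196 -0.30112773  0.11098414]
131 0.119 [-0.008  -0.0012 -0.0395]
131 0.13 [-0.019  -0.0012 -0.042 ]
131 0.141 [-0.03   -0.0012 -0.0445]
597 0.119 [-0.008  -0.0012  0.0574]
597 0.13 [-0.019  -0.0012  0.0489]
597 0.141 [-0.03   -0.0012  0.0404]
```

Run:
```python
from h import *
import pickle
C=pickle.load(open('pics/c_w.pkl','rb')); im=cv2.imread('pics/c_w.png')
out=[]
for c in ((.6013,.0097),(.6028,.0105)):
    big=cv2.resize(im[160:230,290:370],None,fx=5,fy=5,interpolation=cv2.INTER_CUBIC)
    th=np.linspace(0,2*np.pi,100)
    for r,h in((.046,.08),(.0307,.08),(.0148,.08)):
        P=np.c_[c[0]+r*np.cos(th),c[1]+r*np.sin(th),0*th+h]; q=(proj(P,C)-[290,160]+.4)*5
        cv2.polylines(big,[q.astype(np.int32)],True,(0,0,255),1)
    out.append(big)
cv2.imwrite('pics/c_o.png',np.hstack(out))
```

```text
(no output)
```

View pics/c_o.png

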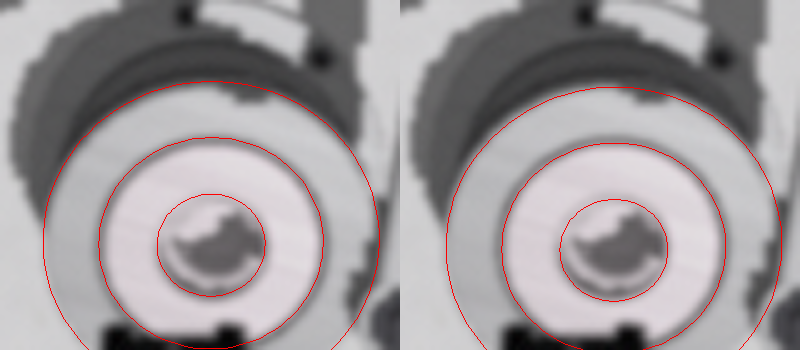

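Run:
```python
from h import *
p=bot.read_ee_pos()
bot.servo_line([p[0],p[1],.24],max_speed=.2); print(bot.read_width(),bot.read_wrist_force())
bot.servo_line([.49,-.15,.24],rot(25),max_speed=.3)
bot.servo_line([.6018,.0100,.215],rot(28.5),max_speed=.25); print(bot.read_ee_pos(),bot.read_time(),bot.read_qpos())
grab('scene','f_s'); grab('wrist','f_w')
print([(np.round(d["point"],3),round(d["p"],2)) for d in viewer.spot_in('scene','puller_collar')])
im=cv2.imread('pics/f_s.png'); cv2.imwrite('pics/f_sz.png',cv2.resize(im[120:240,270:390],None,fx=5,fy=5,interpolation=cv2.INTER_CUBIC))
```

```text
0.013177575354946453 [ 0.49843908 -0.025798   -1.6657733 ]
[0.60109529 0.00752179 0.21509884] 18.9833 [-34.1080918   22.0678639   39.29744635  98.95339347 -15.20903458
  64.46326337  38.07578649]
[(array([0.595, 0.006, 0.216]), 0.89)]
```

View pics/f_sz.png

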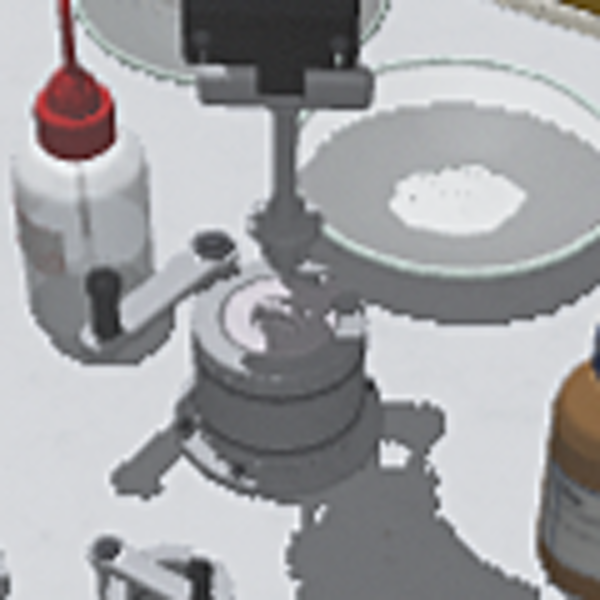

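View pics/f_w.png

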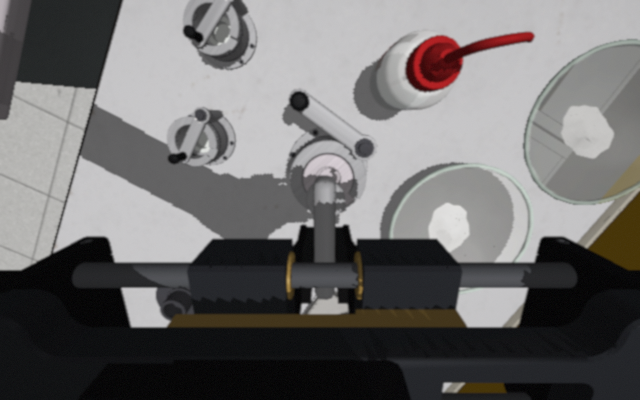

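Run:
```python
from h import *
import pickle
p=bot.read_ee_pos(); M=jaw(); print(p,M.round(3)[:,0])
C=pickle.load(open('pics/f_s.pkl','rb')); im=cv2.imread('pics/f_s.png')
big=cv2.resize(im[130:230,295:355],None,fx=8,fy=8,interpolation=cv2.INTER_CUBIC)[:, :]
big=cv2.resize(im[155:225,295:355],None,fx=8,fy=8,interpolation=cv2.INTER_CUBIC)
th=np.linspace(0,2*np.pi,100)
for c,r,h,col in(((.6018,.01),.046,.08,(0,0,255)),((.6018,.01),.0307,.08,(0,0,255)),((.6018,.01),.058,.008,(0,0,255)),((.6018,.01),.019,.144,(0,255,0)),((.6018,.01),.019,.152,(0,255,0)),((.6018,.01),.0085,.118,(255,0,0))):
    P=np.c_[c[0]+r*np.cos(th),c[1]+r*np.sin(th),0*th+h]; q=(proj(P,C)-[295,155]+.44)*8
    cv2.polylines(big,[q.astype(np.int32)],True,col,1)
cv2.imwrite('pics/f_o.png',big)
```

```text
[0.60123102 0.00781967 0.21562121] [ 0.001  0.    -1.   ]
```

View pics/f_o.png

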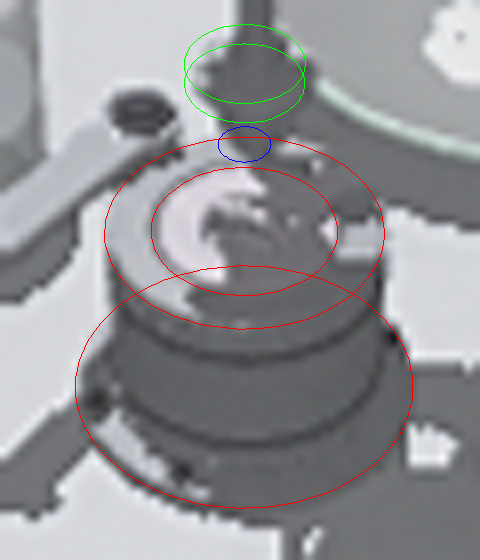

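Run:
```python
from h import *
bot.sleep(.2)
print(np.mean([bot.read_ee_pos() for _ in range(10)],0),np.std([bot.read_ee_pos() for _ in range(10)],0), bot.read_time())
bot.servo_line([.6018,.0100,.190],rot(28.5),max_speed=.1); bot.sleep(.2)
print(np.mean([bot.read_ee_pos() for _ in range(10)],0),bot.read_wrist_force(), bot.read_time())
```

```text
[0.60159168 0.00936811 0.21538337] [1.11022302e-16 1.73472348e-18 0.00000000e+00] 19.3333
[0.60227894 0.00993398 0.19062073] [-0.37644785 -0.64384657 -1.76025186] 19.9333
```

Run:
```python
from h import *
bot.servo_line([.6018,.0100,.176],max_speed=.08,threshold=6); print(bot.read_ee_pos(),bot.read_wrist_force())
t=bot.servo_line([.6018,.0100,.152],max_speed=.04,threshold=6); bot.sleep(.1)
print(t,bot.read_ee_pos(),bot.read_wrist_force(),bot.read_ft_torque(),bot.read_time())
```

```text
[0.60112904 0.01007732 0.17506787] [ 0.2145481  -0.2058592  -2.48190185]
True [0.60228249 0.01010769 0.15850889] [0.49404987 0.80375331 4.68056751] [-0.04860797  0.03920738  0.05854946] 20.8333
```

Run:
```python
from h import *
a0=28.5; A=-106.5
for i in range(1,10):
    th=15*i; z=.151+.0000667*(135-th)
    t=bot.servo_line([.6018,.0100,z],rot(a0-th),max_speed=.004,threshold=25)
    print(th,t,round(bot.read_time(),2),bot.read_ee_pos()[2].round(4),np.round(bot.read_wrist_force(),1),np.round(bot.read_ft_torque(),2),round(bot.read_qpos()[6],1))
    if t: break
```

```text
15 False 21.3 0.1582 [ 1.1 -0.8 -1.9] [ 0.   -0.12 -0.  ] 27.3
30 False 21.71 0.1577 [ 0.5  0.8 -2.3] [-0.01 -0.07 -0.03] 14.5
45 False 22.12 0.1569 [ 0.6  0.7 -2.1] [-0.   -0.15  0.05] 1.9
60 False 22.52 0.1559 [ 1.1 -0.5 -2.1] [ 0.06 -0.18  0.02] -10.7
75 False 22.93 0.1549 [ 1.3  0.1 -3.5] [ 0.06 -0.21 -0.  ] -23.1
90 False 23.34 0.1539 [ 1.2  0.1 -3. ] [ 0.13 -0.21  0.02] -35.4
105 False 23.75 0.1529 [ 1.4  0.1 -3.9] [ 0.21 -0.23  0.05] -47.6
120 False 24.16 0.1519 [ 0.9 -0.2 -4.1] [ 0.11 -0.29  0.03] -60.0
135 False 24.57 0.1515 [ 2.1  1.1 -0.6] [ 0.15 -0.52  0.06] -73.3
```

Run:
```python
from h import *
a0=28.5
for th in (138,141,144,146):
    t=bot.servo_line([.6018,.0100,.151-.0000667*(th-135)],rot(a0-th),max_speed=.001,threshold=35)
    bot.sleep(.1)
    print(th,t,round(bot.read_time(),2),bot.read_ee_pos()[2].round(4),np.round(bot.read_wrist_force(),1),np.round(bot.read_ft_torque(),2),round(bot.read_qpos()[6],1))
    if t: break
grab('wrist','g_w')
im=cv2.imread('pics/g_w.png'); cv2.imwrite('pics/g_z.png',cv2.resize(im[120:320,220:420],None,fx=3,fy=3,interpolation=cv2.INTER_CUBIC))
grab('scene','g_s')
im=cv2.imread('pics/g_s.png'); cv2.imwrite('pics/g_sz.png',cv2.resize(im[130:230,280:380],None,fx=6,fy=6,interpolation=cv2.INTER_CUBIC))
```

```text
138 False 24.92 0.1515 [2.8 0.2 1. ] [ 0.19 -0.58  0.13] -76.1
141 False 25.27 0.1514 [3.3 0.7 6.5] [ 0.23 -0.62  0.17] -79.0
144 False 25.62 0.1514 [3.3 0.5 6.3] [ 0.27 -0.63  0.24] -81.7
146 False 25.97 0.1513 [2.7 1.7 7.2] [ 0.23 -0.69  0.4 ] -83.6
```

View pics/g_z.png

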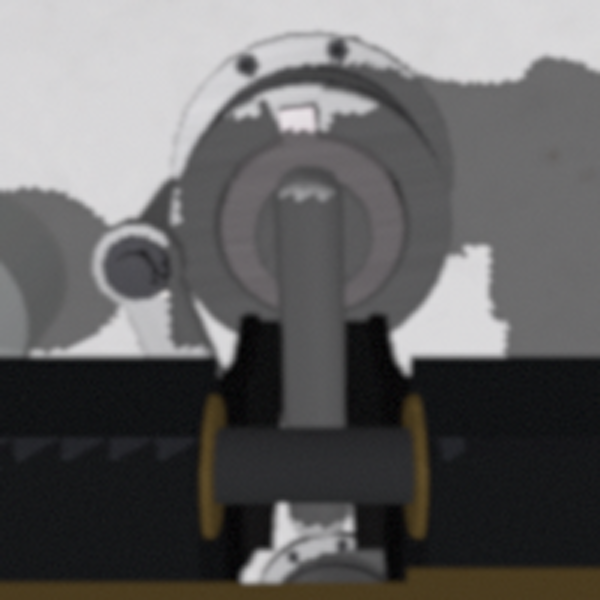

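View pics/g_sz.png

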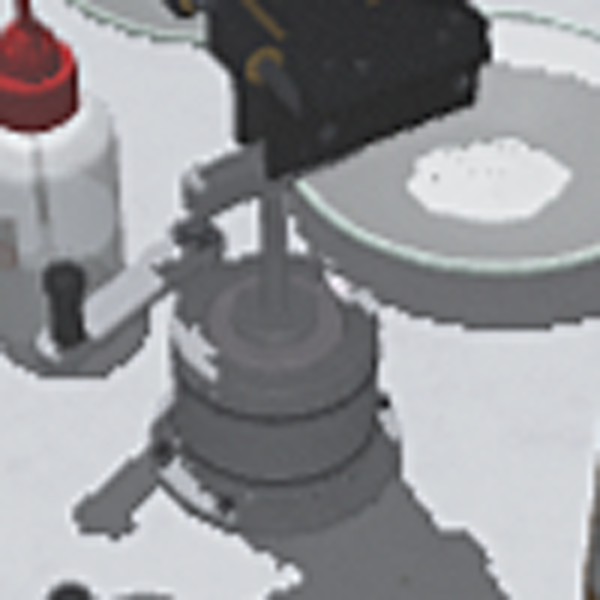

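Run:
```python
from h import *
bot.move_gripper(0.0,squeeze=60)
t=bot.servo_line([.6018,.0100,.1508],rot(28.5-149),max_speed=.001,threshold=35)
bot.sleep(.2)
print(t,round(bot.read_time(),2),bot.read_ee_pos(),np.round(bot.read_wrist_force(),1),np.round(bot.read_ft_torque(),2),bot.read_qpos().round(1),bot.read_width())
```

```text
False 26.81 [0.60258629 0.01015847 0.1513128 ] [4.2 0.9 5.6] [ 0.32 -0.9   0.65] [-50.9  40.4  71.1 103.7 -41.7  67.3 -86.5] 0.013224600682372153
```

Run:
```python
from h import *
print(bot.solve_ik([.602,.0100,.22],bot.read_tool_rot()).round(1))
for z in (.156,.165,.185,.22):
    t=bot.servo_line([.6022,.0102,z],max_speed=.05)
    print(z,round(bot.read_time(),2),bot.read_ee_pos().round(4),np.round(bot.read_wrist_force(),1),np.round(bot.read_ft_torque(),2),bot.read_qpos().round(1))
grab('scene','h_s')
im=cv2.imread('pics/h_s.png'); cv2.imwrite('pics/h_sz.png',cv2.resize(im[100:240,270:390],None,fx=5,fy=4.2,interpolation=cv2.INTER_CUBIC))
```

```text
[-52.1  34.5  71.8  99.4 -34.5  71.9 -92.3]
0.156 27.07 [0.6006 0.011  0.154 ] [  4.3   1.2 -11.8] [ 0.29 -1.01  0.45] [-51.   40.1  71.1 103.6 -41.2  67.7 -87. ]
0.165 27.4 [0.6022 0.0094 0.1661] [ 2.7  1.1 -2.4] [ 0.32 -0.32  0.01] [-51.1  39.2  71.5 102.8 -40.2  68.4 -87.9]
0.185 27.95 [0.6023 0.0101 0.1855] [ 0.6  0.1 -5.1] [ 0.18 -0.21  0.03] [-51.5  37.5  71.6 101.6 -38.1  69.6 -89.5]
0.22 28.8 [0.6019 0.0103 0.2197] [-0.8 -0.5 -5.8] [ 0.05  0.17 -0.01] [-52.1  34.7  71.9  99.3 -34.6  72.1 -92.3]
```

View pics/h_sz.png

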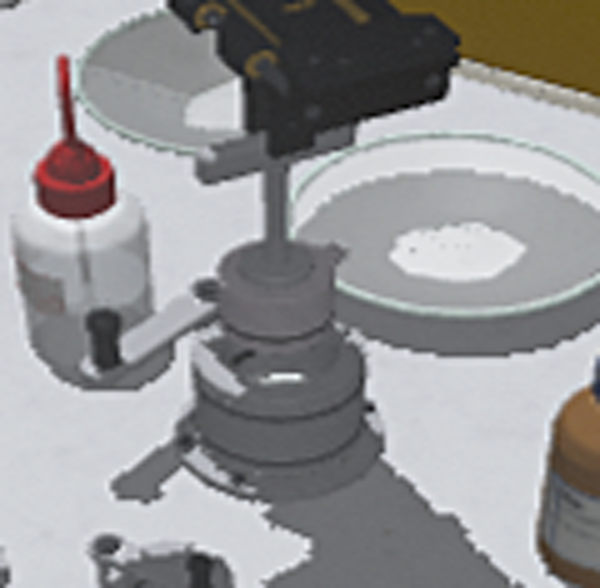

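Run:
```python
from h import *
import pickle
for f,x,y in (('b_w',491,126.5),('c_w',509.5,129)):
    C=pickle.load(open(f'pics/{f}.pkl','rb')); print(ray([x,y],.016,C))
for a in (-120.5,-100,-80,-60):
  for p in ([.602,.01,.27],[.5,.09,.27],[.505,.285,.27],[.505,.285,.12]):
    q=bot.solve_ik(p,rot(a)); print(a,p,None if q is None else q.round(0))
out=[]
for f,x,y in (('b_w',491,126),('c_w',509,129)):
    C=pickle.load(open(f'pics/{f}.pkl','rb')); im=cv2.imread(f'pics/{f}.png')
    x0,y0=x-50,y-50
    big=cv2.resize(im[y0:y0+100,x0:x0+100],None,fx=4,fy=4,interpolation=cv2.INTER_CUBIC)
    th=np.linspace(0,2*np.pi,100)
    for r,h in((.052,.018),(.052,.0),(.047,.003)):
        P=np.c_[.505+r*np.cos(th),.286+r*np.sin(th),0*th+h]; q=(proj(P,C)-[x0,y0]+.4)*4
        cv2.polylines(big,[q.astype(np.int32)],True,(0,0,255),1)
    out.append(big)
cv2.imwrite('pics/i_o.png',np.hstack(out))
```

```text
[[0.49950684 0.27455042 0.016     ]]
[[0.498934   0.27439448 0.016     ]]
-120.5 [0.602, 0.01, 0.27] [-53.  31.  72.  95. -30.  76. -96.]
-120.5 [0.5, 0.09, 0.27] [ -75.   15.   73.  107.  -16.   69. -117.]
-120.5 [0.505, 0.285, 0.27] [ -82.   26.   69.   98.  -25.   73. -128.]
-120.5 [0.505, 0.285, 0.12] [ -78.   38.   66.  108.  -40.   61. -117.]
-100 [0.602, 0.01, 0.27] [-52.  29.  69.  95. -28.  75. -78.]
-100 [0.5, 0.09, 0.27] [-74.  15.  73. 107. -16.  69. -96.]
-100 [0.505, 0.285, 0.27] [ -82.   26.   68.   98.  -25.   73. -108.]
-100 [0.505, 0.285, 0.12] [-78.  37.  65. 108. -39.  61. -96.]
-80 [0.602, 0.01, 0.27] [-49.  26.  63.  95. -25.  74. -61.]
-80 [0.5, 0.09, 0.27] [-74.  15.  72. 107. -15.  69. -77.]
-80 [0.505, 0.285, 0.27] [-82.  25.  68.  98. -25.  73. -89.]
-80 [0.505, 0.285, 0.12] [-76.  35.  61. 108. -36.  59. -80.]
-60 [0.602, 0.01, 0.27] [-46.  24.  58.  95. -21.  73. -44.]
-60 [0.5, 0.09, 0.27] [-72.  14.  69. 107. -14.  68. -59.]
-60 [0.505, 0.285, 0.27] [-81.  25.  66.  98. -23.  73. -70.]
-60 [0.505, 0.285, 0.12] [-74.  33.  57. 108. -33.  57. -63.]
```

View pics/i_o.png

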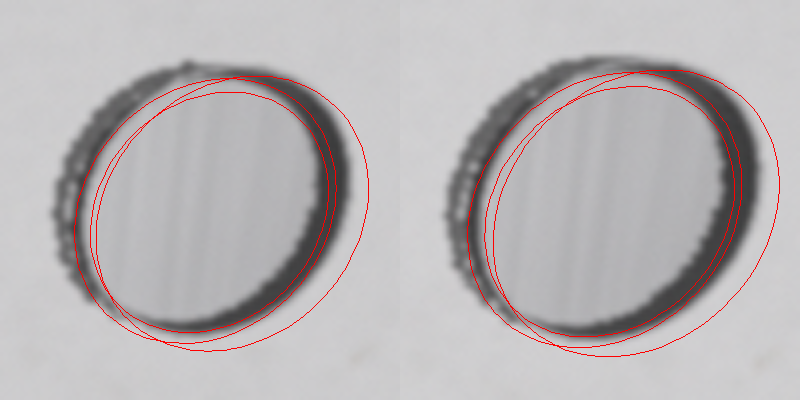

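Run:
```python
from h import *
import pickle
bot.servo_line([.602,.0100,.275],max_speed=.15); print(bot.read_qpos().round(0),bot.read_time())
bot.servo_line([.50,.06,.275],rot(-100),max_speed=.12); print(bot.read_qpos().round(0),bot.read_time())
bot.servo_line([.48,.18,.26],rot(-80),max_speed=.15)
bot.servo_line([.501,.279,.20],rot(-80),max_speed=.15); bot.sleep(.2)
print(bot.read_qpos().round(0),bot.read_time(),bot.read_ee_pos(),bot.read_wrist_force())
out=[]
for f,x,y in (('b_w',491,126),('c_w',509,129)):
    C=pickle.load(open(f'pics/{f}.pkl','rb')); im=cv2.imread(f'pics/{f}.png')
    x0,y0=x-50,y-50
    big=cv2.resize(im[y0:y0+100,x0:x0+100],None,fx=4,fy=4,interpolation=cv2.INTER_CUBIC)
    th=np.linspace(0,2*np.pi,100)
    for r,h in((.052,.018),(.052,.0),(.047,.003)):
        P=np.c_[.501+r*np.cos(th),.279+r*np.sin(th),0*th+h]; q=(proj(P,C)-[x0,y0]+.4)*4
        cv2.polylines(big,[q.astype(np.int32)],True,(0,0,255),1)
    out.append(big)
cv2.imwrite('pics/i_o2.png',np.hstack(out))
grab('scene','j_s'); grab('wrist','j_w')
im=cv2.imread('pics/j_s.png'); cv2.imwrite('pics/j_sz.png',cv2.resize(im[80:220,160:300],None,fx=4,fy=4,interpolation=cv2.INTER_CUBIC))
```

```text
[-53.  31.  72.  95. -30.  77. -96.] 29.3667
[-72.  14.  73. 107. -14.  69. -95.] 30.4667
[-76.  25.  58. 104. -24.  64. -89.] 32.5667 [0.50126338 0.27826948 0.20067339] [ 0.25092844 -0.39074989 -5.63978169]
```

View pics/i_o2.png

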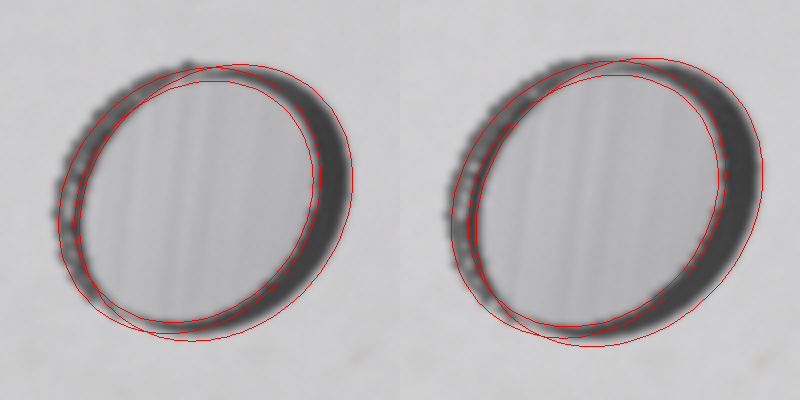

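View pics/j_sz.png

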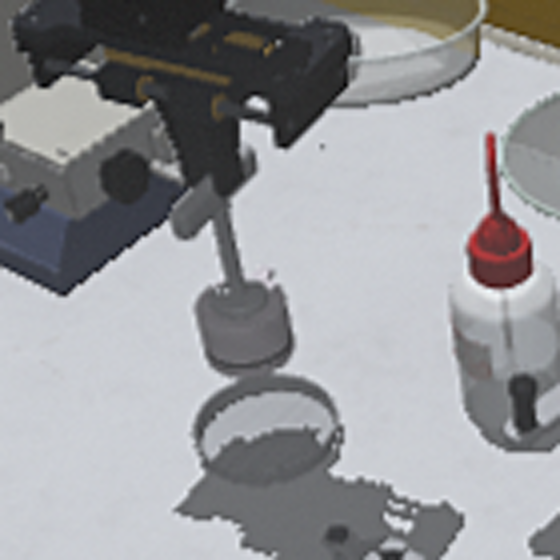

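View pics/j_w.png

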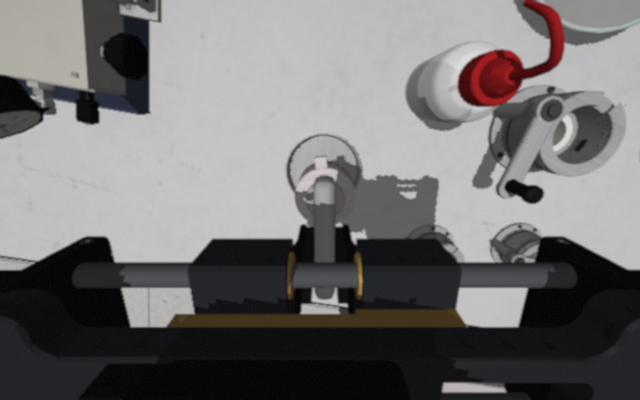

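Run:
```python
from h import *
import pickle
C=pickle.load(open('pics/j_s.pkl','rb')); p=[.5012,.2783]
q=(proj([[*p,.22],[*p,.219-.09],[*p,.085],[.501,.279,.003]],C)-[160,80])*4; print(q, 'slope',(q[1]-q[0])[0]/(q[1]-q[0])[1])
im=cv2.imread('pics/j_sz.png')
for a,b in zip(q[:-1],q[1:]): cv2.line(im,tuple(map(int,a)),tuple(map(int,b)),(0,0,255),1)
th=np.linspace(0,2*np.pi,100)
for r,h in ((.03,.085),(.03,.129),(.019,.137)):
    P=np.c_[p[0]+r*np.cos(th),p[1]+r*np.sin(th),0*th+h]
    cv2.polylines(im,[((proj(P,C)-[160,80])*4).astype(np.int32)],True,(0,0,255),1)
cv2.imwrite('pics/j_o.png',im[100:520,100:440])
```

```text
[[213.28415638 188.05588308]
 [238.20238452 300.42042171]
 [249.27336338 350.3431299 ]
 [267.49021984 436.47019535]] slope 0.22176238556696132
```

View pics/j_o.png

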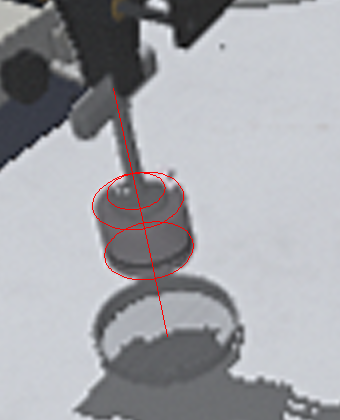

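Run:
```python
from h import *
bot.servo_line([.501,.279,.128],max_speed=.08); bot.sleep(.1); print(bot.read_ee_pos(),bot.read_wrist_force())
t=bot.servo_line([.501,.279,.1145],max_speed=.012,threshold=3); print(t,bot.read_ee_pos(),bot.read_wrist_force(),bot.read_time())
bot.sleep(.2); print(bot.read_ee_pos(),bot.read_wrist_force(),bot.read_ft_torque(),bot.read_time())
grab('wrist','k_w')
```

```text
[0.50147597 0.2792168  0.1286418 ] [-0.43710157 -0.53715937 -5.53906676]
True [0.50086828 0.27839415 0.11812321] [ 0.41416312 -2.84902799  5.47169963] 34.6083
[0.50085902 0.27839164 0.11810532] [ 0.00740956 -1.03684324  6.67658378] [-0.32635166  0.13941887 -0.00397974] 34.8083
```

View pics/k_w.png

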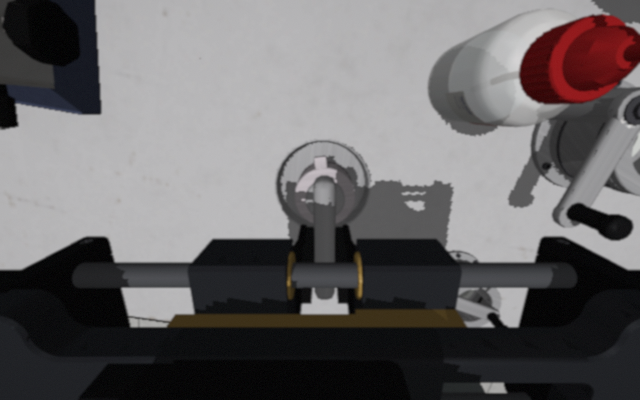

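Run:
```python
from h import *
bot.servo_line([.5009,.2784,.1184],max_speed=.002); print(bot.read_wrist_force())
bot.move_gripper(.045); bot.sleep(.2); print(bot.read_width(),bot.read_wrist_force(),bot.read_ee_pos())
print(bot.servo_line([.5009,.2784,.20],max_speed=.08,threshold=8))
bot.servo_line([.47,.30,.27],max_speed=.2); bot.sleep(.1)
print(bot.read_time())
for c in('scene','side','wrist'): grab(c,'l_'+c)
im=cv2.imread('pics/l_scene.png'); cv2.imwrite('pics/l_sz.png',cv2.resize(im[110:230,180:340],None,fx=5,fy=5,interpolation=cv2.INTER_CUBIC))
im=cv2.imread('pics/l_side.png'); cv2.imwrite('pics/l_dz.png',cv2.resize(im[200:300,270:380],None,fx=5,fy=5,interpolation=cv2.INTER_CUBIC))
```

```text
[ 0.4113103  -0.99098842  1.51424959]
0.04482669549600455 [-0.73129431 -0.17271361 -0.08507799] [0.50092592 0.27839435 0.11841045]
False
38.775
```

View pics/l_sz.png

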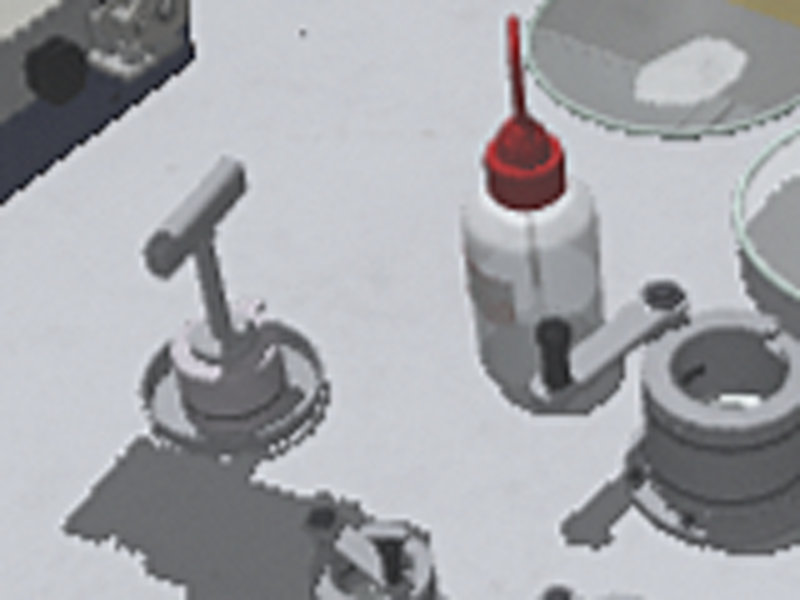

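View pics/l_dz.png

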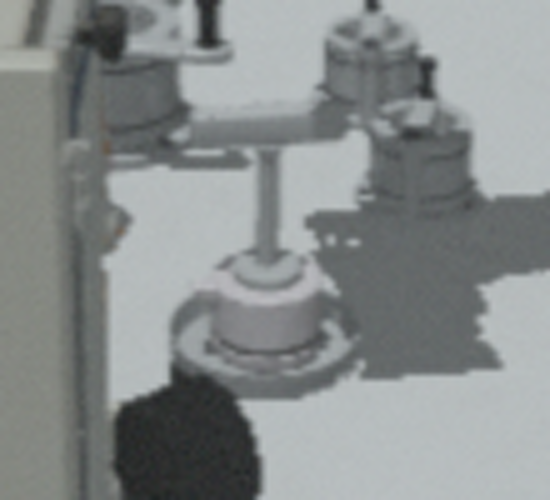

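View pics/l_wrist.png

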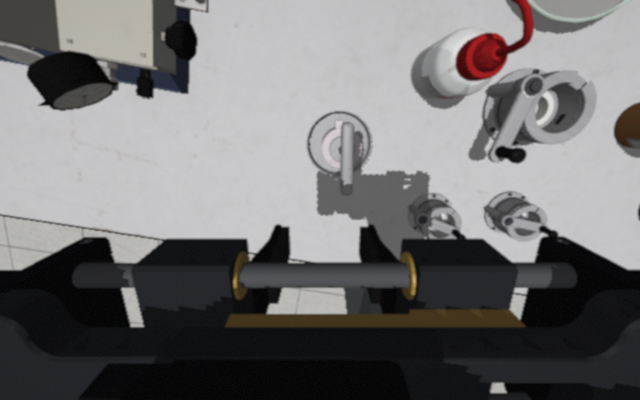

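The plug stands upright and flat in the dish, with the puller's collar still on its face. The keeper is clear of the mouth, the bottles haven't moved, and the gripper is free.

Run:
```python
from rig import bot
print(bot.read_time()); bot.finish_job()
```

```text
38.925
the job is handed in; nothing more can be done
```

The vessel is open, and I handed the job in at 38.9 s; no verdict was reported. I swung the keeper aside and screwed the puller clockwise into the plug. I then drew the plug straight up, set it in the dish with the puller still screwed in, and let go.

**Last checks:**
- **Plug:** the final pictures show it upright and flat in the dish, off-centre towards one side but inside the rim, with the collar on its face. It touched down at the expected height, with up to 12 N of downward push that I eased off before letting go.
- **Keeper and bottles:** the keeper is at about 1.5 rad, judged from the pictures, so well clear of the mouth. Both bottles look to be where they stood.
- **Gripper:** it is clear of everything, and the highest wrist force I read was about 13 N.

**Where a check disagreed:** I turned the puller 149°, slightly past the stated 135–145°. The tightening torque kept rising, to 0.65 N m, so I took that as snug. My measurement of the plug's direction was only good to a few degrees, and part of the extra turn may be the handle and arm flexing.

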